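Close the spares drawer and present the hold-down ball at the scanner bench

ROBOT

A 6-joint arm with a two-finger parallel gripper is mounted at the origin on the work surface. World frame = base frame: x ahead of the robot, y to its left, z up, the work surface at z = 0. Lengths are in m, angles in rad, forces in N, time in s.
With the tool pointing down it reaches from about 0.35 to 0.975 m from the base axis. Payload 4.9 kg.
Tool frame: the origin (TCP) lies on the mounting face of the last link; the fingertips stand 173 mm ahead of it and the grasp point (between the pads) lies 155 mm ahead of it; x points along the fingers, z is the direction in which the jaws open and shut, and the axes are right-handed (so a half turn about x gives the same grasp; the last joint's range is limited). The gripper opens to 85 mm and grips with 20 to 120 N. Pads are 22 mm wide; open, the fingers measure 114 mm over their backs; the gripper's body (76 mm by 85 mm) begins 54 mm behind the grasp point. The pads swing forward as they close: fully open they stand 13 mm farther back than shut.
Start: joints at [-1.409, 0.053, 1.613, -0, 1.476, -0.119], TCP at [0.173, -0.601, 0.405] pointing down, gripper open.
Joint ranges: [-3.01, 3.01], [-1.01, 2.22], [0.06, 2.58], [-1.02, 4.17], [0.09, 2.62], [-3.14, 3.14]. Speed limits (rad/s): [2.57, 2.57, 3.14, 3.14, 3.14, 3.14].

INTERFACE

Orientations are given as a rotation vector (axis times angle).
In Python, from station import get_obs, get_image, get_calibration, finish_job, look_for, masks_of, tip_of gives the robot as it stands.
- The arm moves only by the tool carry_out, never from a script. Its argument "increments" is a list of rows, each a list of 3 entries, a list of its own where there are three numbers: the turn, a rotation vector about the world's x, y, z in units of 0.1 rad (1.0 is 0.1 rad), then the shift along the world's x, y, z in units of 20 mm (1.0 is 20 mm), then the opening, from 0 (shut) to 1 (fully open). A call has 1 to 8 rows; each row shifts and turns the pose as measured when the row begins; what a row does not reach is not made up. A row lasts 1/10 s, in which the tool goes at most 50 mm and 8.59 degrees, less where a joint would pass 70% of its speed; a pose out of reach is approached as far as the arm can. A call with a number of a shift or a turn outside -1 to 1 is refused whole. A call with a gripper value outside its range is refused whole. The fingers move at their own pace and stop on an object; "squeeze" is the grip in N (left out, the last holds). Time passes only in rows, so rows that do not move let the fingers close. It gives the time, the measured TCP pose, the force and the opening at its end, in the units of the state.
- get_obs(): the state, without advancing time (a new reading comes with each control period).
- get_image(name): name is "side" or "top"; returns (picture, depth): 480x640x3 uint8, blue, green, red; 480x640 float32, m along the optical axis (not along the pixel's ray), 0 where there is no reading.
- get_calibration(name): a dict with "fx", "fy", "cx", "cy" (pixels), "k1" (the pictures are not rectified: a ray, as slopes to the right and down, at radius r is drawn at 1 + k1 r^2 times it, then the intrinsics apply), "position" and "orientation" of the camera in the world. Camera axes: x right, y down, z forward; pixel columns grow to the right and rows downward; lengths in m; the calibration is good to about 2 mm. A picture is of the moment at which its call begins. get_calibration takes no time and is no camera call.
- finish_job(): hands the job in, once; it reports no verdict.
Trained networks look in the newest picture that a camera, given by its name, has taken for a name from the list of things; names that differ only in an ending like _2 or _b are one class to them, and where a whole thing is asked for, a point or a joint stands for the part that bears it (a point fixed in the world has none). Each returns a list of dicts, best first, with "p" (0 to 1); they miss things now and then, are a little off and sometimes report something else, mostly with a low value. They report only what shows in the picture. A call takes as long as a camera call. They do not tell look-alikes from the thing itself.
- look_for(camera, query): "centre" ([column, row] in pixels, amid what is visible of it).
- masks_of(camera, query): "region" (480x640 bool, what is visible of it) and "centre" ([column, row] in pixels, amid what is visible of it).
- tip_of(camera, query): "centre" ([column, row] in pixels: a listed point, or the origin of a listed thing).
The state is a dict: "t": time; "q": joint angles; "dq": joint speeds; "effort": joint torques, N m; "tool_pos": TCP position; "tool_rot": TCP orientation; "contact_force": force on the tool from outside, world axes, zero at the start; "wrist_torque": the same for the moment, N m; "opening": finger opening in m.
Only numpy, scipy, OpenCV 4.12 (cv2) and the standard library are available. Lean on these libraries where they do the work, as an engineer would, in place of code of your own. Each camera call takes 0.05 s, during which the arm holds its last target.

TASK

The spare hold-down ball for the document scanner has been loaded into the pocket of its carrier tray. Close up first: push the spares drawer fully shut; then lift the tray by its upright handle, keep the ball in its pocket all the way, and bring it over the middle of the black service pad. Finish while still holding the tray there in the gripper, level and still, about 10 cm above the pad (do not put it down or let go), and leave the bottle, roller and mug where they stand.

Things in the scene. Friction and masses are not known exactly. Their poses are not given: they have to be found in the camera images.
- unit_drawer0 (a joint): the drawer of the grey spares unit: opening in m, 0 = fully shut, grows as the drawer comes out; starts 0.05 to 0.09 open. It slides stiffly and stays where left; a push of a few newtons moves it.
- unit_drawer0_handle (a point): point on the middle of the drawer's horizontal steel bar handle (bar about 100 mm long, 35 mm in front of the drawer's face). It moves with the drawer. Its x axis points from the handle into the unit, the direction in which the drawer is pushed shut; y runs along the bar; z up.
- unit_top (a point): centre of the top of the spares unit, a low box 200 deep (x) by 200 wide (y) by 100 mm high, fixed to the bench; same axes as the handle point (x into the unit)
- tray_handle (a point): grip point in the tray's handle: a flat upright grey fin in the middle of the tray, 16 mm thick (y) by 36 mm long (x), 66 mm tall, its top 72 mm above the tray's underside. This point lies 52 mm above the tray's underside, 20 mm below the fin's top. The tray is a grey plate 130 (x) by 75 (y) by 6 mm, about 250 g; +x points to the ball's pocket, -x to a steel balance bar 28 x 60 x 12 mm lying on the plate; it balances at the fin with the ball in. z is up when level.
- tray_seat (a point): where the ball's centre is when seated: 42 mm along the tray's x from the handle, 20 mm above the tray's underside. The pocket is round, 24 mm wide and only 4 mm deep: the ball rolls out if the tray tips past about 40 degrees or is jerked.
- ball_center (a point): centre of the steel ball, 28 mm diameter, about 90 g, lying loose in the tray's pocket (its axes mean nothing)
- pad_mid (a point): centre of the top face of the black rubber service pad, 150 x 150 x 4 mm, fixed flat on the bench
- cleaner_mid (a point): middle of a white bottle standing on the bench, 56 mm diameter, 105 mm tall (bystander)
- roller_mid (a point): middle of a black rubber roller standing on end, 40 mm diameter, 75 mm tall (bystander)
- mug_mid (a point): middle of a white mug, 76 mm diameter, 90 mm tall, with a handle (bystander)
Not all that is in view belongs to the job. Of the things like the part that bears pad_mid, leave any that is turquoise; of the rest the smaller one is meant.

How it is judged:
By the outcome, as a careful person would: the job done as asked, in the order asked, and still so for the second after the job is handed in, while the arm keeps its last pose, push and grip.
It also fails if it takes over 64 s, if anything falls off the work surface, if the arm or the gripper's body presses on something with over 40 N, if the wrist force passes 120 N, or if a joint passes its speed limit or range.

## Working session

There is one attempt and no reset: what is moved stays moved. The work goes in short steps, Python scripts to look and compute and a tool call to move; the robot and the scene stay as the last step left them, time stands still between calls to the robot, and variables do not carry over. Pictures are saved under pics/ and viewed, and the job is handed in when it is done.

Besides the shell and the picture viewer there is one more tool, called after ">>>" in YAML: its name, and indented under it one key for each argument. carry_out: Moves the arm, as the interface text tells. Shifts and turns lie within -1 to 1; 1 stands for 20 mm of shift or 0.1 rad of turn. Its arguments: {"type":"object","properties":{"increments":{"type":"array","items":{"type":"array"}},"squeeze":{"type":"number"}},"required":["increments"]}

```bash
ls; mkdir -p pics
cat > h.py <<'E'
import numpy as np, cv2
from scipy.spatial.transform import Rotation as R
from station import *
def cal(n):
    c=get_calibration(n); o=np.array(c["orientation"],float)
    M=o if o.shape==(3,3) else R.from_rotvec(o).as_matrix()
    return c,M,np.array(c["position"])
def ray(n,uv):
    c,M,p=cal(n)
    K=np.array([[c["fx"],0,c["cx"]],[0,c["fy"],c["cy"]],[0,0,1.]])
    s=cv2.undistortPoints(np.array(uv,float).reshape(-1,1,2),K,np.array([c["k1"],0,0,0.])).reshape(-1,2)
    return np.c_[s,np.ones(len(s))],M,p
def world(n,uv,depth):
    s,M,p=ray(n,uv); return p+(s*np.array(depth).reshape(-1,1))@M.T
def atz(n,uv,z):
    s,M,p=ray(n,uv); d=s@M.T; return p+d*((z-p[2])/d[:,2])[:,None]
def proj(n,P):
    c,M,p=cal(n); q=(np.atleast_2d(P)-p)@M; s=q[:,:2]/q[:,2:]
    r2=(s**2).sum(1,keepdims=True); s=s*(1+c["k1"]*r2)
    return s*[c["fx"],c["fy"]]+[c["cx"],c["cy"]]
E
python3 - <<'E'
from h import *
np.set_printoptions(precision=3,suppress=True)
o=get_obs();print({k:np.round(v,3) for k,v in o.items()})
for n in("side","top"):
    print(get_calibration(n))
    im,d=get_image(n);cv2.imwrite(f"pics/{n}0.png",im);np.save(f"{n}0.npy",d)
    for q in("unit_drawer0_handle","unit_top","tray_handle","tray_seat","ball_center","pad_mid","cleaner_mid","roller_mid","mug_mid"):
        for r in tip_of(n,q)[:4]:
            u,v=r["centre"];dd=d[int(np.clip(round(v),0,479)),int(np.clip(round(u),0,639))]
            print(n,q,round(r["p"],2),np.round([u,v],1),dd,world(n,[[u,v]],[dd])[0])
E
```

```text
pics
{'t': np.float64(0.0), 'q': array([-1.409,  0.053,  1.614,  0.   ,  1.476, -0.119]), 'dq': array([-0.001,  0.001, -0.   , -0.   , -0.   ,  0.001]), 'effort': array([  0.001, -39.368, -37.018,  -0.   ,   0.007,   0.   ]), 'tool_pos': array([ 0.173, -0.6  ,  0.403]), 'tool_rot': array([ 1.001,  1.331, -0.999]), 'contact_force': array([-0.257, -0.717, -0.207]), 'wrist_torque': array([ 0.064, -0.028,  0.025]), 'opening': np.float64(0.086)}
{'fx': 493.51799443886347, 'fy': 493.51799443886347, 'cx': 320.2299280812237, 'cy': 244.05320808913527, 'k1': -0.0010501605698131418, 'position': array([0.303, 0.787, 0.649]), 'orientation': array([-0.295,  2.658, -1.4  ])}
side unit_drawer0_handle 0.74 [316.1 255.7] 0.995577 [0.506 0.004 0.069]
side unit_top 0.67 [235.1 219.5] 1.0494472 [ 0.693 -0.042  0.104]
side tray_handle 0.97 [295.6 372.3] 0.7457226 [0.465 0.305 0.069]
side tray_seat 0.82 [272.7 383.6] 0.7777269 [0.505 0.302 0.03 ]
side ball_center 0.83 [271.4 383.5] 0.7761657 [0.506 0.304 0.032]
side pad_mid 0.92 [355.5 201.3] 1.3119081 [ 0.485 -0.349  0.002]
side pad_mid 0.92 [382.9 288.9]
[... 601 characters left out ...]
, 'orientation': array([-2.148,  2.091, -0.203])}
top unit_drawer0_handle 0.91 [306.  231.9] 1.2401885 [ 0.525 -0.009 -0.003]
top unit_top 0.6 [318.6 139.2] 1.1746271 [ 0.7   -0.03   0.098]
top tray_handle 0.55 [156.6 249.8] 1.1613536 [0.466 0.295 0.067]
top tray_seat 0.89 [160.1 230.9] 1.2063669 [0.512 0.3   0.03 ]
top tray_seat 0.35 [175.  140.4] 1.2229486 [0.708 0.278 0.051]
top pad_mid 0.84 [418.5 371.4] 1.177497 [ 0.234 -0.252  0.003]
top pad_mid 0.74 [295.7 302.4] 1.2079419 [0.372 0.008 0.   ]
top cleaner_mid 0.64 [454.9 150.5] 1.1690028 [ 0.684 -0.312  0.1  ]
top roller_mid 0.84 [178.6 138.2] 1.2210599 [0.712 0.27  0.054]
top mug_mid 0.81 [397.9 133.6] 1.2773876 [ 0.754 -0.209  0.003]
```

View pics/side0.png

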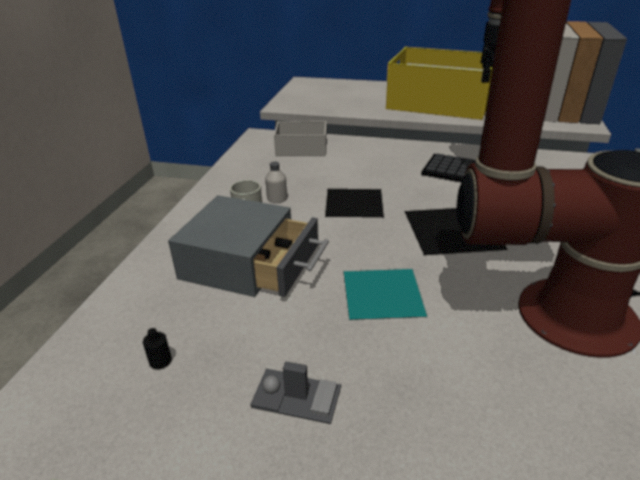

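View pics/top0.png

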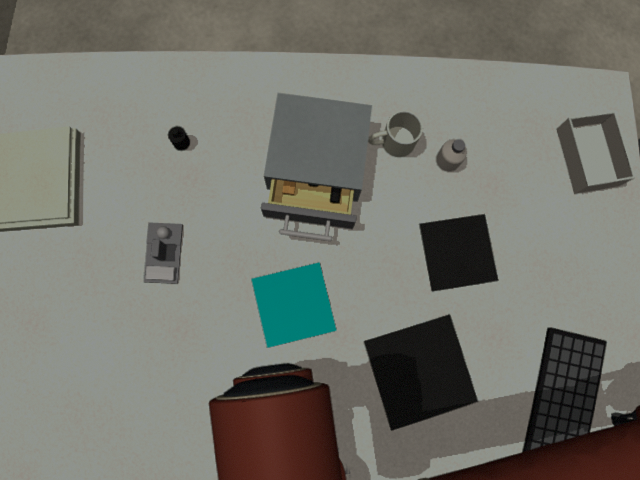

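Pad candidates (top view): turquoise (294,304), which is excluded; a large black one (420,371); and a smaller black one (459,252). The smaller black one fits the description. I'll measure the sizes, confirm in a crop, and get the unit and tray geometry.

Run:
```python
from h import *
np.set_printoptions(precision=3,suppress=True)
im=cv2.imread("pics/top0.png");d=np.load("top0.npy")
g=cv2.cvtColor(im,cv2.COLOR_BGR2GRAY)
def rect(mask,z,name):
    cs,_=cv2.findContours(mask.astype(np.uint8),cv2.RETR_EXTERNAL,cv2.CHAIN_APPROX_NONE)
    c=max(cs,key=cv2.contourArea)[:,0,:]
    P=atz("top",c.astype(float),z)[:,:2].astype(np.float32)
    r=cv2.minAreaRect(P*1000);print(name,"c",np.array(r[0])/1000,"size",r[1],"ang",r[2])
for nm,(x0,y0,x1,y1) in {"small":(410,205,505,300),"big":(355,305,485,435)}.items():
    m=np.zeros(g.shape,bool);m[y0:y1,x0:x1]=g[y0:y1,x0:x1]<40;rect(m,.004,nm)
# height map
v,u=np.mgrid[0:480,0:640];W=world("top",np.c_[u.ravel(),v.ravel()],d.ravel()).reshape(480,640,3)
m=np.zeros(g.shape,bool);m[85:195,255:380]=(abs(W[85:195,255:380,2]-.1)<.012);rect(m,.1,"unit top")
m=np.zeros(g.shape,bool);m[200:300,130:200]=(W[200:300,130:200,2]>.004)&(W[200:300,130:200,2]<.2)
print(W[215:290:6,140:190:4,2])
m2=np.zeros(g.shape,bool);m2[200:300,130:200]=g[200:300,130:200]<0
print("floor",np.median(W[300:340,100:240,2]))
rect(m,.006,"tray")
m=np.zeros(g.shape,bool);m[200:300,130:200]=(W[200:300,130:200,2]>.055)
rect(m,.072,"fin")
a=cv2.resize(im[205:300,410:505],(475,475),interpolation=3);b=cv2.resize(im[205:300,115:210],(475,475),interpolation=3)
cv2.imwrite("pics/crop1.png",np.hstack([a,b])[:,:800] if 0 else cv2.resize(np.hstack([a,b]),(800,400)))
c=im[165:255,250:370];cv2.imwrite("pics/crop2.png",cv2.resize(c,None,fx=6,fy=6,interpolation=3))
```

```text
small c [ 0.489 -0.339] size (146.37460327148438, 146.52157592773438) ang 9.974349975585938
big c [ 0.234 -0.256] size (190.94715881347656, 190.71426391601562) ang 18.113889694213867
unit top c [ 0.697 -0.03 ] size (201.14492797851562, 188.8478546142578) ang 83.37105560302734
[[ 0.002 -0.003  0.001  0.001 -0.005 -0.003  0.001  0.001  0.001 -0.
  -0.001 -0.001 -0.001]
 [ 0.001  0.006  0.003 -0.002 -0.005 -0.005 -0.     0.003 -0.002  0.006
  -0.003 -0.002  0.002]
 [-0.003  0.002  0.007  0.013  0.008  0.027  0.035  0.01   0.003  0.008
   0.008 -0.004 -0.002]
 [-0.002  0.001  0.007  0.01   0.008  0.032  0.028  0.02   0.01   0.011
   0.01  -0.003 -0.   ]
 [-0.    -0.     0.013  0.005  0.009  0.008  0.01   0.012  0.011  0.011
   0.01  -0.002  0.   ]
 [-0.004 -0.005  0.002  0.072  0.073  0.062  0.032  0.01   0.002  0.004
   0.003 -0.    -0.001]
 [-0.005 -0.003  0.004  0.065  0.075  0.059  0.027  0.008  0.004  0.001
  -0.    -0.    -0.007]
 [-0.001 -0.001  0.006  0.005  0.05   0.054  0.024  0.005  0.007  0.008
   0.002  0.    -0.005]
 [-0.    -0.     0.001  0.004  0.005 -0.002  0.004  0.006  0.01   0.005
  -0.005 -0.002  0.002]
 [ 0.001  0.004  0.016  0.021  0.018  0.015  0.015  0.02   0.017  0.002
  -0.004 -0.004 -0.002]
 [-0.001  0.006  0.019  0.018  0.02   0.018  0.016  0.018  0.016  0.005
  -0.001  0.001 -0.002]
 [-0.001  0.011  0.007  0.006  0.008  0.004  0.006  0.007  0.011  0.002
   0.    -0.003 -0.001]
 [-0.005 -0.003 -0.001 -0.001 -0.003  0.002 -0.002 -0.004 -0.001 -0.003
  -0.001 -0.001  0.003]]
floor -0.0006813851916671609
tray c [0.47  0.298] size (77.30681610107422, 133.31411743164062) ang 89.72002410888672
fin c [0.468 0.293] size (23.333478927612305, 36.474178314208984) ang 88.02241516113281
```

View pics/crop1.png

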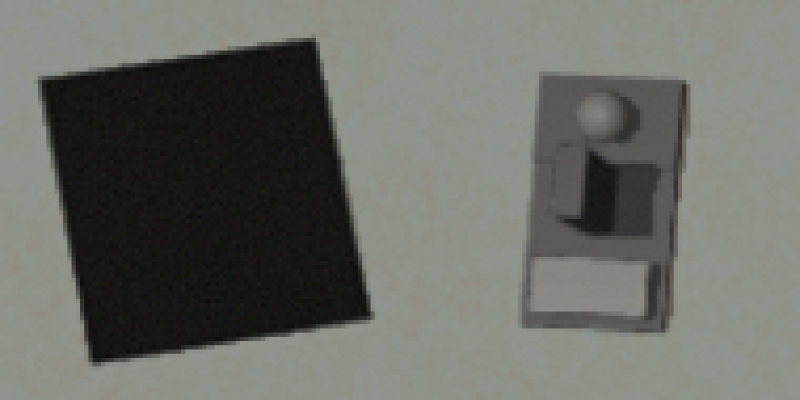

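View pics/crop2.png

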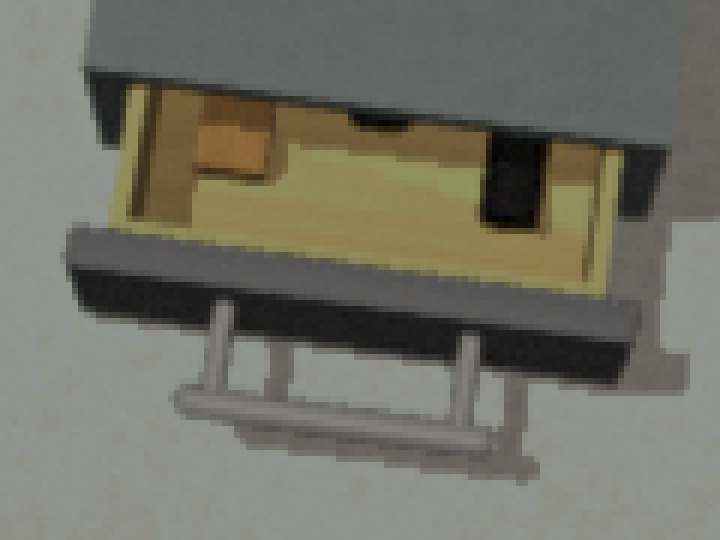

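Left crop: a black square of about 146–150 mm, so the smaller black pad at top (459,252) is the one meant. Right crop: the tray with the ball toward world +x, the fin in the middle and the bar at -x. Second crop: the drawer is open, with bar ends at about (280,232) and (332,238).

```bash
cat >> h.py <<'E'
def tri(a,b):
    s,M,p=ray("side",[a]);d1=(M@s[0]);t,N,q=ray("top",[b]);d2=N@t[0]
    d1/=np.linalg.norm(d1);d2/=np.linalg.norm(d2)
    k=np.linalg.lstsq(np.c_[d1,-d2],q-p,rcond=None)[0]
    A=p+k[0]*d1;B=q+k[1]*d2
    return (A+B)/2,np.linalg.norm(A-B)
E
python3 - <<'E'
from h import *
np.set_printoptions(precision=3,suppress=True)
print("handle",tri([316.1,255.7],[306,231.9]));print("tray",tri([295.6,372.3],[156.6,249.8]))
print("seat",tri([272.7,383.6],[160.1,230.9]));print("roller",tri([156,346.8],[178.6,138.2]));print("bottle",tri([276.2,183.6],[454.9,150.5]))
for z in(.04,.05,.06):print(z,atz("top",[[280,231.7],[332.5,238.3]],z))
print("unit front top edge",atz("top",[[264.2,176.5],[361,190]],.1))
# tray corners from crop (scale 400/475*5)
s=400/95
print("tray",atz("top",[[115+x/s,205+y/s] for x,y in((541,73),(686,81),(667,330),(522,327))],.006))
print("fin top",atz("top",[[115+(x-400)/s,205+y/s] for x,y in((558,143),(585,146),(582,215),(553,213))],.072))
print("tray",atz("top",[[115+(x-400)/s,205+y/s] for x,y in((541,73),(686,81),(667,330),(522,327))],.006))
o=get_obs();print(R.from_rotvec(o["tool_rot"]).as_matrix())
im=cv2.imread("pics/side0.png")
cv2.imwrite("pics/crop3.png",np.hstack([cv2.resize(im[190:310,160:340],(600,400),interpolation=3)]))
cv2.imwrite("pics/crop4.png",cv2.resize(im[350:430,240:350],(770,560),interpolation=3))
E
```

```text
handle (array([ 0.511, -0.01 ,  0.058]), np.float64(0.0036035918029556965))
tray (array([0.467, 0.297, 0.059]), np.float64(0.0006369776595032379))
seat (array([0.509, 0.3  , 0.028]), np.float64(0.006934340814091368))
roller (array([0.72 , 0.275, 0.037]), np.float64(0.002534001023397473))
bottle (array([ 0.7  , -0.327,  0.045]), np.float64(0.00826720795789497))
0.04 [[ 0.515  0.045  0.04 ]
 [ 0.504 -0.065  0.04 ]]
0.05 [[ 0.513  0.044  0.05 ]
 [ 0.503 -0.065  0.05 ]]
0.06 [[ 0.512  0.044  0.06 ]
 [ 0.501 -0.064  0.06 ]]
unit front top edge [[ 0.616  0.077  0.1  ]
 [ 0.593 -0.118  0.1  ]]
tray [[0.541 0.126 0.006]
 [0.538 0.051 0.006]
 [0.411 0.056 0.006]
 [0.41  0.129 0.006]]
fin top [[0.487 0.304 0.072]
 [0.486 0.29  0.072]
 [0.452 0.289 0.072]
 [0.453 0.303 0.072]]
tray [[0.535 0.334 0.006]
 [0.533 0.257 0.006]
 [0.404 0.259 0.006]
 [0.403 0.334 0.006]]
[[ 0.     0.961  0.277]
 [-0.     0.277 -0.961]
 [-1.     0.     0.   ]]
```

View pics/crop3.png

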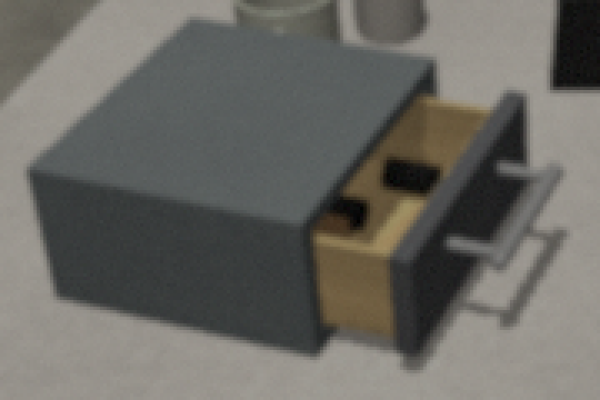

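View pics/crop4.png

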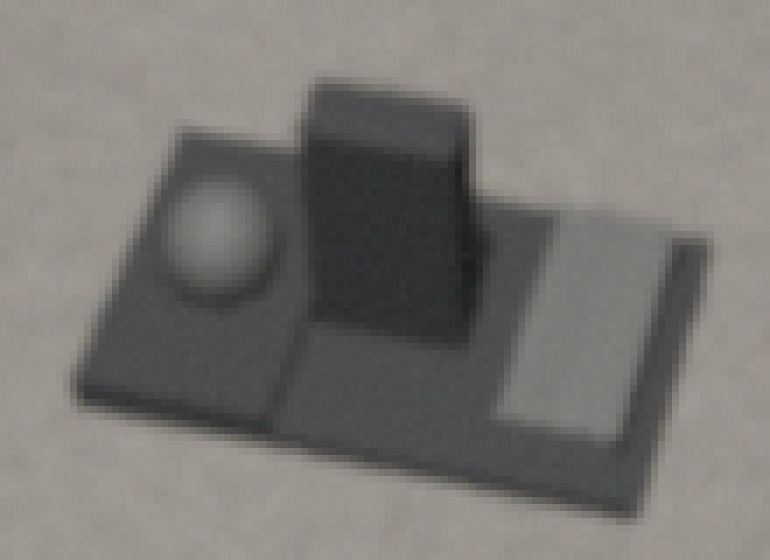

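The crops show the horizontal bar in front of the open drawer, and the ball seated in the tray with the fin upright. Next I move to in front of the bar with the fingers shut.

>>> carry_out:
  increments:
    - [[0, 0, -0.5], [0.5, 1, 0], 0]
    - [[0, 0, -0.5], [0.5, 1, 0], 0]
    - [[0, 0, -0.5], [0.5, 1, 0], 0]
    - [[0, 0, -0.5], [0.5, 1, 0], 0]
    - [[0, 0, -0.5], [0.5, 1, 0], 0]
    - [[0, 0, -0.5], [0.5, 1, 0], 0]
    - [[0, 0, -0.5], [0.5, 1, 0], 0]
    - [[0, 0, -0.4], [0.5, 1, 0], 0]
  squeeze: 40

```text
t: 1.8
tool_pos: [0.254, -0.4365, 0.4047]
tool_rot: [1.303, 1.144, -1.304]
contact_force: [-0.7, -0.2, -0.1]
opening: -0.0003
```

>>> carry_out:
  increments:
    - [[0, 0, 0], [0.5, 1, -0.2], 0]
    - [[0, 0, 0], [0.5, 1, -0.2], 0]
    - [[0, 0, 0], [0.5, 1, -0.2], 0]
    - [[0, 0, 0], [0.5, 1, -0.2], 0]
    - [[0, 0, 0], [0.5, 1, -0.2], 0]
    - [[0, 0, 0], [0.5, 1, -0.2], 0]
    - [[0, 0, 0], [0.5, 1, -0.2], 0]
    - [[0, 0, 0], [0.5, 1, -0.2], 0]

```text
t: 2.6
tool_pos: [0.3363, -0.2694, 0.3738]
tool_rot: [1.303, 1.137, -1.305]
contact_force: [-0.5, -0.4, -0.1]
opening: -0.0003
```

>>> carry_out:
  increments:
    - [[0, 0, 0], [0.45, 1, -0.5], 0]
    - [[0, 0, 0], [0.45, 1, -0.5], 0]
    - [[0, 0, 0], [0.45, 1, -0.5], 0]
    - [[0, 0, 0], [0.45, 1, -0.5], 0]
    - [[0, 0, 0], [0.45, 1, -0.5], 0]
    - [[0, 0, 0], [0.45, 1, -0.5], 0]
    - [[0, 0, 0], [0.45, 1, -0.5], 0]
    - [[0, 0, 0], [0.45, 1, -0.5], 0]

```text
t: 3.4
tool_pos: [0.4107, -0.1024, 0.2941]
tool_rot: [1.303, 1.128, -1.302]
contact_force: [0.2, -0.4, 0.3]
opening: -0.0
```

>>> carry_out:
  increments:
    - [[0, 0, 0], [0.4, 1, -0.7], 0]
    - [[0, 0, 0], [0.4, 1, -0.7], 0]
    - [[0, 0, 0], [0.4, 1, -0.7], 0]
    - [[0, 0, 0], [0.4, 1, -0.7], 0]
    - [[0, 0, 0], [0.2, 0.5, -0.7], 0]
    - [[0, 0, 0], [0, 0, -0.4], 0]
    - [[0, 0, 0], [0, 0, 0], 0]

```text
t: 4.1
tool_pos: [0.448, -0.0063, 0.2136]
tool_rot: [1.3, 1.129, -1.298]
contact_force: [0.7, 1.1, 0.1]
opening: -0.0002
```

Run:
```python
from h import *
o=get_obs();print(o["tool_pos"],R.from_rotvec(o["tool_rot"]).as_matrix().round(3))
for n in("side","top"):
    im,_=get_image(n);cv2.imwrite(f"pics/{n}1.png",im)
    if n=="side":cv2.imwrite("pics/c5.png",cv2.resize(im[170:330,180:400],None,fx=3.5,fy=3.5))
    else:cv2.imwrite("pics/c6.png",cv2.resize(im[150:300,230:380],None,fx=4,fy=4))
```

```text
[ 0.44804375 -0.00632342  0.21359583] [[ 0.012  0.992 -0.127]
 [-0.012 -0.127 -0.992]
 [-1.     0.014  0.01 ]]
```

View pics/c5.png

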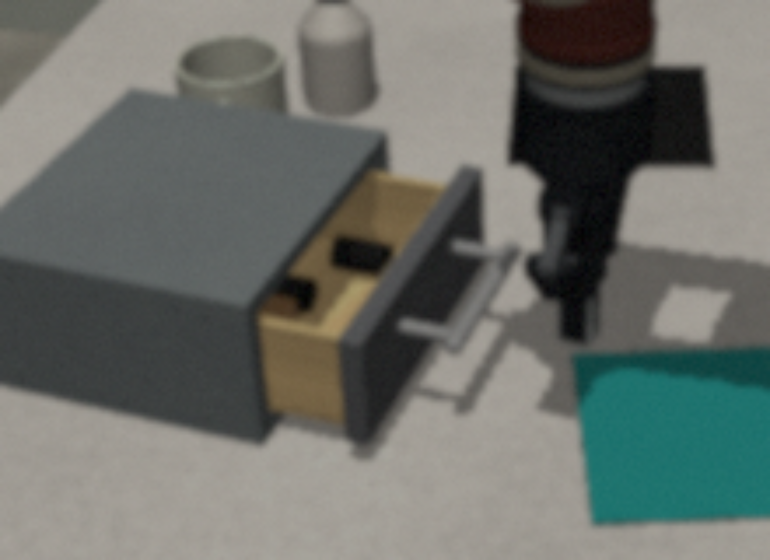

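View pics/c6.png

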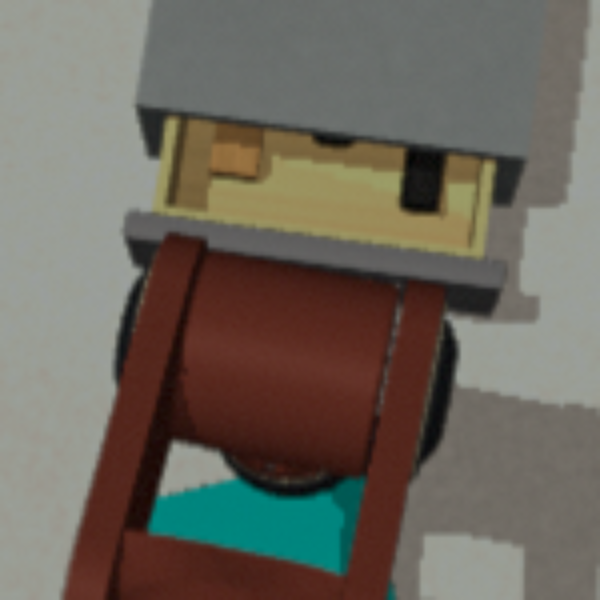

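Fingers stand shut in front of the bar at its mid-height. Now the push.

>>> carry_out:
  increments:
    - [[0, 0, 0], [0.8, -0.1, 0], 0]
    - [[0, 0, 0], [0.7, -0.08, 0], 0]
    - [[0, 0, 0], [0.4, -0.05, 0], 0]
    - [[0, 0, 0], [0.4, -0.05, 0], 0]
    - [[0, 0, 0], [0.4, -0.05, 0], 0]

```text
t: 4.7
tool_pos: [0.5039, -0.0163, 0.218]
tool_rot: [1.306, 1.122, -1.298]
contact_force: [-2.2, 2.0, -0.0]
opening: -0.0
```

>>> carry_out:
  increments:
    - [[0, 0, 0], [0.5, -0.06, 0], 0]
    - [[0, 0, 0], [0.5, -0.06, 0], 0]
    - [[0, 0, 0], [0.5, -0.06, 0], 0]

```text
t: 5.0
tool_pos: [0.5356, -0.0202, 0.2179]
tool_rot: [1.307, 1.123, -1.299]
contact_force: [-1.7, 0.7, 0.5]
opening: 0.0003
```

>>> carry_out:
  increments:
    - [[0, 0, 0], [0.4, -0.05, 0], 0]
    - [[0, 0, 0], [0.4, -0.05, 0], 0]

```text
t: 5.2
tool_pos: [0.5455, -0.021, 0.2166]
tool_rot: [1.284, 1.161, -1.334]
contact_force: [-44.7, 4.7, 38.1]
opening: -0.0002
```

Run:
```python
from h import *
im,_=get_image("side");cv2.imwrite("pics/c7.png",cv2.resize(im[170:330,180:400],None,fx=3.5,fy=3.5))
```

```text
(no output)
```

View pics/c7.png

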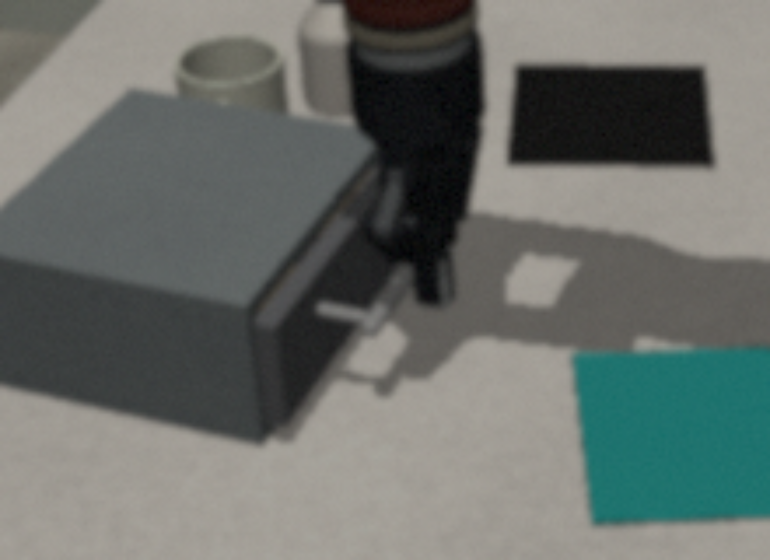

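Force jumped to about 45 N at the end, with an upward component too. Backing off to see whether the drawer is shut and what was touched.

>>> carry_out:
  increments:
    - [[0, 0, 0], [-0.6, 0.07, 0], 0]
    - [[0, 0, 0], [-1, 0.12, 0], 0]
    - [[0, 0, 0], [-1, 0.1, 0.3], 0]
    - [[0, 0, 0], [-1, 0.1, 0.3], 0]
    - [[0, 0, 0], [0, 0, 0], 0]

```text
t: 5.75
tool_pos: [0.4748, -0.0138, 0.2301]
tool_rot: [1.281, 1.159, -1.334]
contact_force: [0.9, 0.2, 0.0]
opening: -0.0
```

Run:
```python
from h import *
np.set_printoptions(precision=3,suppress=True)
o=get_obs();print(o["tool_pos"],o["contact_force"],R.from_rotvec(o["tool_rot"]).as_matrix().round(3))
U={}
for n in("side","top"):
    im,d=get_image(n);cv2.imwrite(f"pics/{n}2.png",im)
    r=tip_of(n,"unit_drawer0_handle");print(n,[(x["p"],x["centre"]) for x in r]);U[n]=r[0]["centre"] if r else None
    if n=="side":cv2.imwrite("pics/c8.png",cv2.resize(im[190:310,200:340],None,fx=5,fy=5))
    else:cv2.imwrite("pics/c9.png",cv2.resize(im[150:270,230:380],None,fx=5,fy=5))
if all(v is not None for v in U.values()):print(tri(U["side"],U["top"]))
```

```text
[ 0.475 -0.014  0.23 ] [0.872 0.227 0.036] [[-0.032  0.991 -0.13 ]
 [-0.009 -0.13  -0.991]
 [-0.999 -0.031  0.014]]
side [(0.72, [292.0, 251.7]), (0.52, [157.3, 345.7])]
top []
```

View pics/c8.png

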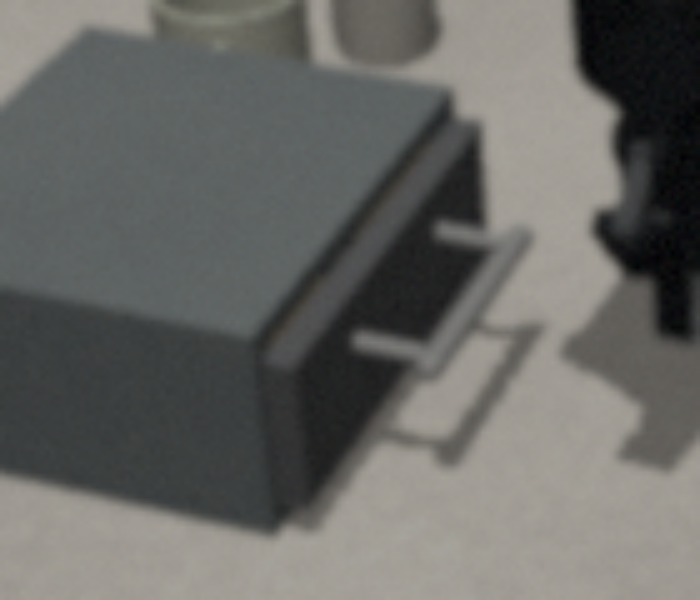

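View pics/c9.png

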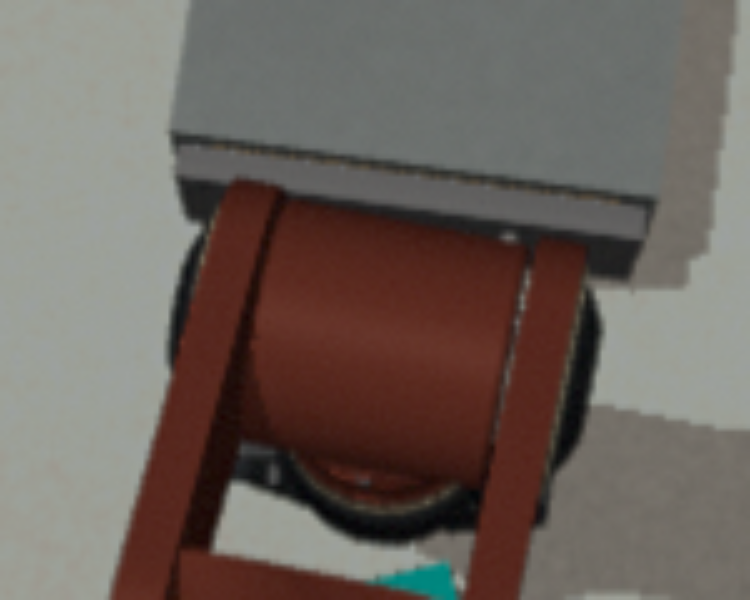

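The drawer looks almost shut: a thin yellow line still shows at the gap. I'll straighten the tool and push again in small steps.

>>> carry_out:
  increments:
    - [[0, -0.5, 0], [0, 0, -0.4], 0]
    - [[0, 0, 0], [1, -0.12, -0.3], 0]
    - [[0, 0, 0], [1, -0.12, 0], 0]
    - [[0, 0, 0], [0.4, -0.05, 0], 0]
    - [[0, 0, 0], [0.2, -0.02, 0], 0]

```text
t: 6.45
tool_pos: [0.5332, -0.0211, 0.2144]
tool_rot: [1.308, 1.123, -1.294]
contact_force: [0.8, -1.7, -0.1]
opening: 0.0002
```

>>> carry_out:
  increments:
    - [[0, 0, 0], [0.2, -0.02, 0], 0]

```text
t: 6.55
tool_pos: [0.5373, -0.0215, 0.2141]
tool_rot: [1.307, 1.125, -1.295]
contact_force: [-15.3, 1.0, 8.6]
opening: -0.0
```

>>> carry_out:
  increments:
    - [[0, 0, 0], [0.2, -0.02, 0], 0]

```text
t: 6.65
tool_pos: [0.5394, -0.0216, 0.2135]
tool_rot: [1.301, 1.135, -1.304]
contact_force: [-24.5, 0.7, 20.3]
opening: 0.0
```

Run:
```python
from h import *
np.set_printoptions(precision=3,suppress=True)
for z in (.05,.055,.06):print(atz("side",[[292,251.7],[316.1,255.7]],z))
im,_=get_image("side");cv2.imwrite("pics/c10.png",cv2.resize(im[190:310,200:340],None,fx=5,fy=5))
print(get_obs()["contact_force"])
im,_=get_image("top");cv2.imwrite("pics/c11.png",cv2.resize(im[150:270,230:380],None,fx=5,fy=5))
```

```text
[[ 0.565 -0.025  0.05 ]
 [ 0.512 -0.021  0.05 ]]
[[ 0.563 -0.018  0.055]
 [ 0.51  -0.014  0.055]]
[[ 0.561 -0.011  0.06 ]
 [ 0.509 -0.008  0.06 ]]
[-15.939   1.627  10.009]
```

View pics/c10.png

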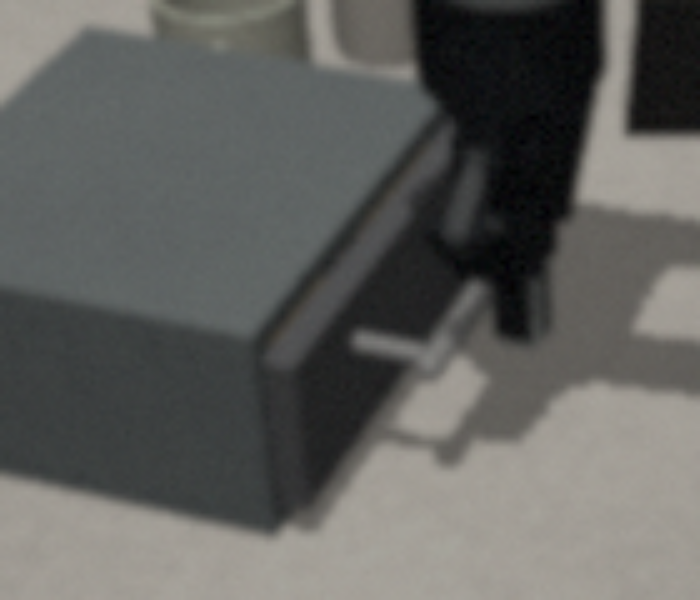

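View pics/c11.png

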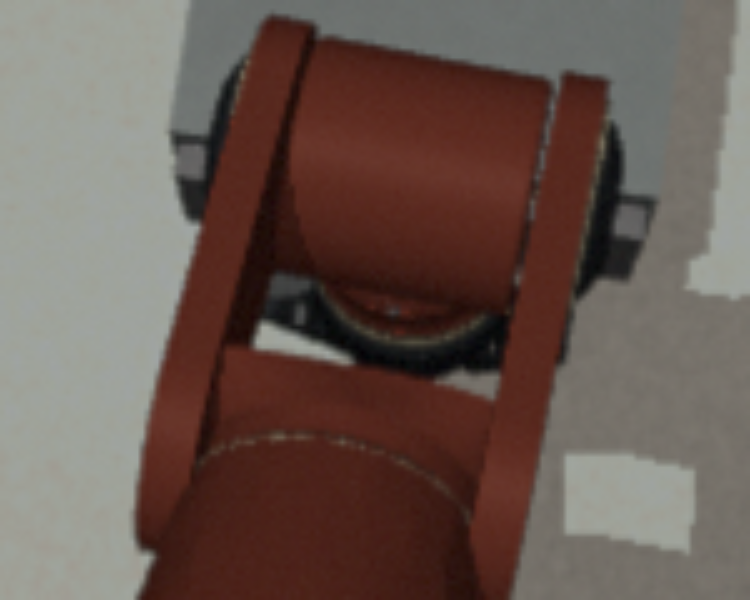

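The bar is where it was after the first push. A knuckle above the fingertips may be what touches it, since there is an upward force. I'll raise the tool a little and push with the fingertips alone, to be sure it's at the stop.

>>> carry_out:
  increments:
    - [[0, 0, 0], [-0.8, 0.1, 0], 0]
    - [[0, -0.1, 0], [0, 0, 0.5], 0]
    - [[0, 0, 0], [0.5, -0.06, 0], 0]
    - [[0, 0, 0], [0.2, -0.02, 0], 0]

```text
t: 7.15
tool_pos: [0.5372, -0.021, 0.2246]
tool_rot: [1.307, 1.127, -1.295]
contact_force: [-2.5, -0.5, -1.3]
opening: 0.0003
```

>>> carry_out:
  increments:
    - [[0, 0, 0], [0.25, -0.03, 0], 0]

```text
t: 7.25
tool_pos: [0.5404, -0.0214, 0.2242]
tool_rot: [1.299, 1.14, -1.307]
contact_force: [-33.5, 2.6, 25.0]
opening: -0.0001
```

>>> carry_out:
  increments:
    - [[0, 0, 0], [0.25, -0.03, 0], 0]

```text
t: 7.35
tool_pos: [0.5432, -0.0215, 0.2236]
tool_rot: [1.291, 1.155, -1.32]
contact_force: [-24.5, 2.5, 15.9]
opening: 0.0002
```

>>> carry_out:
  increments:
    - [[0, 0, 0], [-0.6, 0.07, 0], 0]
    - [[0, 0, 0], [-1, 0.12, 0], 0]
    - [[0, 0, 0], [-1, 0.1, 1], 0]
    - [[0, -0.3, 0], [-0.5, 0.6, 1], 0]
    - [[0, 0, 0.3], [-0.5, 1, 1], 0]
    - [[0, 0, 0.4], [-0.5, 1, 0.5], 1]
    - [[0, 0, 0], [0, 1, 0], 1]
    - [[0, 0, 0], [0, 1, 0], 1]

```text
t: 8.15
tool_pos: [0.4625, 0.0769, 0.2982]
tool_rot: [1.261, 1.163, -1.241]
contact_force: [0.2, -0.1, -0.3]
opening: 0.0436
```

>>> carry_out:
  increments:
    - [[0, 0, 0], [0.1, 1, 0], 1]
    - [[0, 0, 0], [0.1, 1, 0], 1]
    - [[0, 0, 0], [0.1, 1, 0], 1]
    - [[0, 0, 0], [0.1, 1, 0], 1]

```text
t: 8.55
tool_pos: [0.4726, 0.1605, 0.3006]
tool_rot: [1.266, 1.158, -1.235]
contact_force: [0.3, -0.4, 0.5]
opening: 0.0852
```

Run:
```python
from h import *
np.set_printoptions(precision=3,suppress=True)
o=get_obs();print(o["t"],o["tool_pos"],R.from_rotvec(o["tool_rot"]).as_matrix().round(3))
im,_=get_image("top");cv2.imwrite("pics/top3.png",im);a=cv2.resize(im[85:255,250:390],None,fx=4,fy=4)
r=tip_of("top","unit_drawer0_handle");print(r[:2]);b0=im
im2,_=get_image("side");cv2.imwrite("pics/side3.png",im2);r2=tip_of("side","unit_drawer0_handle");print(r2[:2])
if r and r2:print(tri(r2[0]["centre"],r[0]["centre"]))
cv2.imwrite("pics/c12.png",cv2.resize(b0[150:255,250:375],None,fx=6,fy=6,interpolation=3))
cv2.imwrite("pics/c13.png",cv2.resize(im2[190:310,200:340],None,fx=5,fy=5,interpolation=3))
```

```text
8.55 [0.473 0.161 0.301] [[ 0.027  0.998 -0.062]
 [-0.003 -0.062 -0.998]
 [-1.     0.027  0.001]]
[{'centre': [306.4, 208.6], 'p': 0.94}]
[{'centre': [291.4, 250.1], 'p': 0.63}]
(array([ 0.561, -0.009,  0.065]), np.float64(0.0010595603460661477))
```

View pics/c12.png

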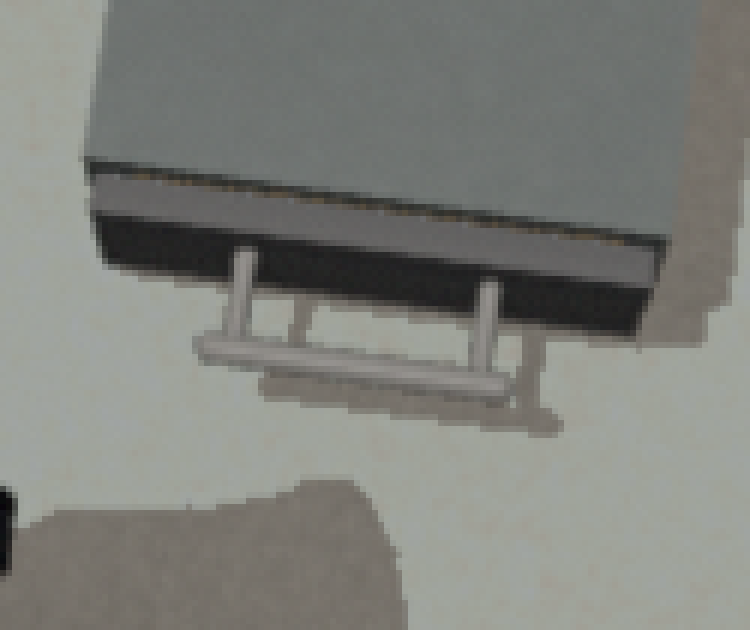

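View pics/c13.png

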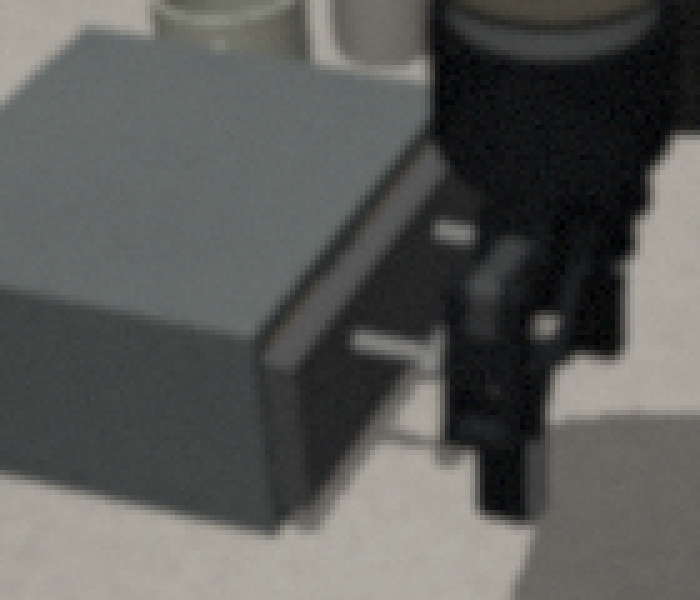

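The drawer stands at its stop: the bar moved about 52 mm, and repeated pushes of 25–45 N shifted it no further. Only a sub-pixel line of the gap shows. On to the tray.

>>> carry_out:
  increments:
    - [[0, 0.2, 0.4], [0, 1, 0], 1]
    - [[0, 0.07, 0.35], [0, 1, 0], 1]
    - [[0, 0, 0], [0, 1, 0], 1]
    - [[0, 0, 0], [0, 1, 0], 1]
    - [[0, 0, 0], [0, 1, 0], 1]
    - [[0, 0, 0], [0, 1, 0], 1]
    - [[0, 0, 0], [0, 0.6, 0], 1]
    - [[0, 0, 0], [0, 0, 0], 1]

```text
t: 9.55
tool_pos: [0.4747, 0.2888, 0.3002]
tool_rot: [1.201, 1.208, -1.207]
contact_force: [-1.1, -0.2, -0.2]
opening: 0.085
```

Run:
```python
from h import *
np.set_printoptions(precision=3,suppress=True)
o=get_obs();print(o["t"],o["tool_pos"],R.from_rotvec(o["tool_rot"]).as_matrix().round(3))
im,_=get_image("side");cv2.imwrite("pics/c14.png",cv2.resize(im[200:440,200:420],None,fx=2.5,fy=2.5))
r=tip_of("side","tray_handle");print(r[:2])
```

```text
9.55 [0.475 0.289 0.3  ] [[ 0.001  1.     0.006]
 [-0.005  0.006 -1.   ]
 [-1.     0.     0.005]]
[{'centre': [293.6, 375.5], 'p': 0.73}]
```

View pics/c14.png

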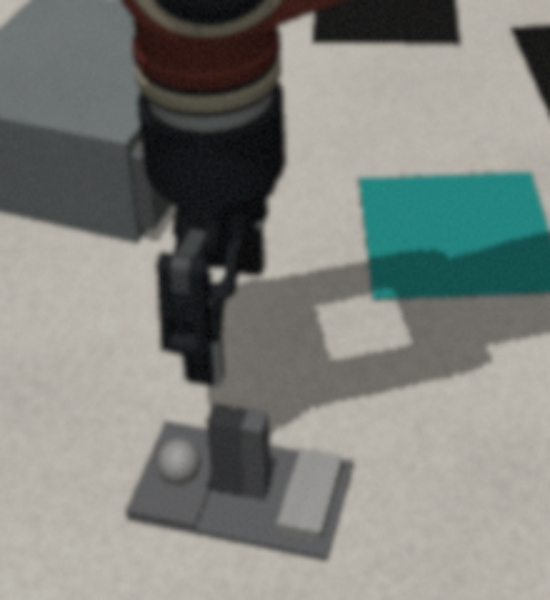

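The gripper is over the tray with the ball seated. Now lowering onto the fin.

>>> carry_out:
  increments:
    - [[0, 0, 0], [-0.3, 0.4, -0.5], 1]
    - [[0, 0, 0], [0, 0, -1], 1]
    - [[0, 0, 0], [0, 0, -1], 1]
    - [[0, 0, 0], [0, 0, -1], 1]
    - [[0, 0, 0], [0, 0, -0.6], 1]
    - [[0, 0, 0], [0, 0, -0.3], 1]
    - [[0, 0, 0], [0, 0, 0], 1]

```text
t: 10.35
tool_pos: [0.4666, 0.2932, 0.2066]
tool_rot: [1.204, 1.205, -1.213]
contact_force: [0.0, 0.5, 0.0]
opening: 0.0855
```

Run:
```python
from h import *
np.set_printoptions(precision=3,suppress=True)
o=get_obs();print(o["t"],o["tool_pos"],R.from_rotvec(o["tool_rot"]).as_matrix().round(3))
im,_=get_image("side");cv2.imwrite("pics/c15.png",cv2.resize(im[280:440,200:400],None,fx=4,fy=3.5))
```

```text
10.35 [0.467 0.293 0.207] [[-0.001  1.     0.   ]
 [-0.007  0.    -1.   ]
 [-1.    -0.001  0.007]]
```

View pics/c15.png

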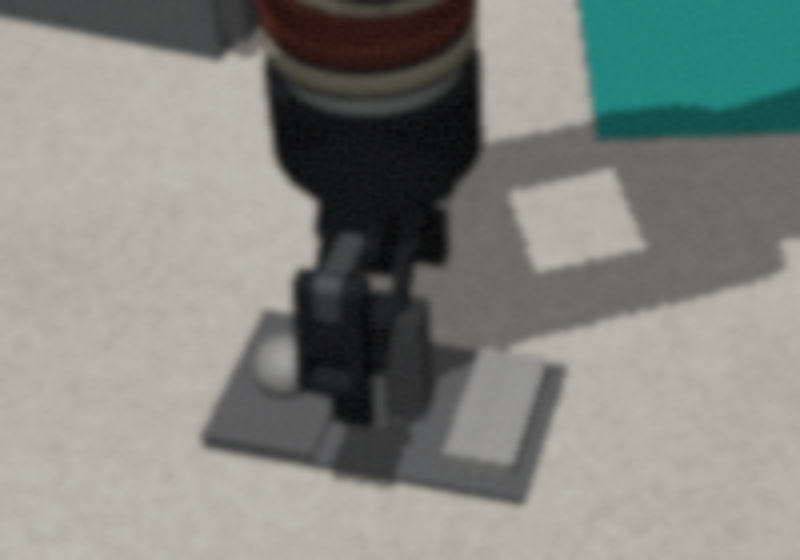

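>>> carry_out:
  increments:
    - [[0.07, 0, 0], [0.1, 0.2, 0], 0.7]
    - [[0, 0, 0], [0, 0, 0], 0.5]
    - [[0, 0, 0], [0, 0, 0], 0.4]
    - [[0, 0, 0], [0, 0, 0], 0.3]
    - [[0, 0, 0], [0, 0, 0], 0.25]
    - [[0, 0, 0], [0, 0, 0], 0.22]
  squeeze: 40

```text
t: 11.0
tool_pos: [0.4707, 0.2984, 0.2112]
tool_rot: [1.215, 1.207, -1.202]
contact_force: [-0.2, -1.5, -1.2]
opening: 0.0188
```

>>> carry_out:
  increments:
    - [[0, 0, 0], [0, 0, 0], 0.18]
    - [[0, 0, 0], [0, 0, 0], 0.14]
    - [[0, 0, 0], [0, 0, 0], 0.1]
    - [[0, 0, 0], [0, 0, 0], 0.05]
    - [[0, 0, 0], [0, 0, 0], 0]
    - [[0, 0, 0], [0, 0, 0], 0]
  squeeze: 60

```text
t: 11.6
tool_pos: [0.4707, 0.2983, 0.2114]
tool_rot: [1.215, 1.207, -1.202]
contact_force: [-0.2, -0.7, 0.5]
opening: 0.0151
```

Run:
```python
from h import *
np.set_printoptions(precision=3,suppress=True)
o=get_obs();print(o["t"],o["tool_pos"],o["contact_force"],R.from_rotvec(o["tool_rot"]).as_matrix().round(3))
im,_=get_image("side");cv2.imwrite("pics/c16.png",cv2.resize(im[280:440,200:400],None,fx=4,fy=3.5))
```

```text
11.6 [0.471 0.298 0.211] [-0.239 -0.678  0.541] [[ 0.007  1.     0.   ]
 [ 0.003  0.    -1.   ]
 [-1.     0.007 -0.003]]
```

View pics/c16.png

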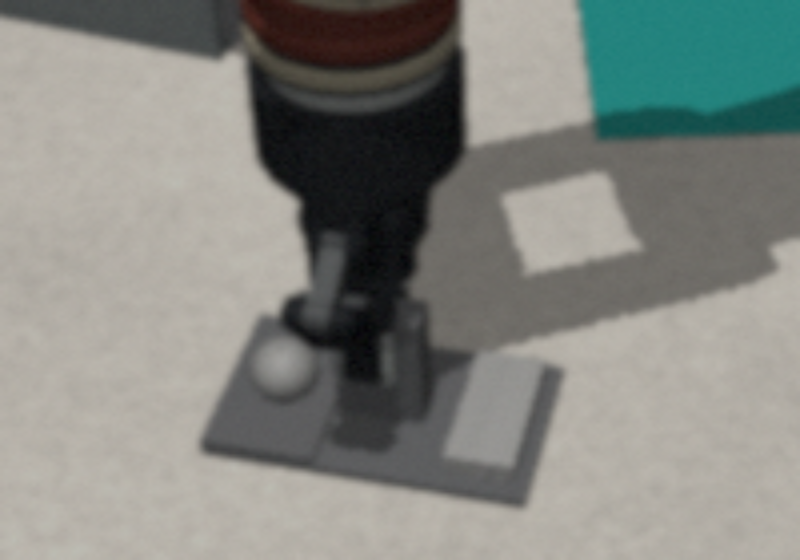

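Gripped at 15 mm opening. I lift gently with a ramp.

>>> carry_out:
  increments:
    - [[0, 0, 0], [0, 0, 0.1], 0]
    - [[0, 0, 0], [0, 0, 0.15], 0]
    - [[0, 0, 0], [0, 0, 0.2], 0]
    - [[0, 0, 0], [0, 0, 0.2], 0]
    - [[0, 0, 0], [0, 0, 0.2], 0]
    - [[0, 0, 0], [0, 0, 0.15], 0]
    - [[0, 0, 0], [0, 0, 0.1], 0]
    - [[0, 0, 0], [0, 0, 0], 0]

```text
t: 12.45
tool_pos: [0.4692, 0.2979, 0.2328]
tool_rot: [1.212, 1.209, -1.206]
contact_force: [0.3, 0.0, -3.0]
opening: 0.0152
```

Run:
```python
from h import *
np.set_printoptions(precision=3,suppress=True)
o=get_obs();print(o["t"],o["tool_pos"],o["contact_force"],o["wrist_torque"],R.from_rotvec(o["tool_rot"]).as_matrix().round(3))
im,_=get_image("side");cv2.imwrite("pics/c17.png",cv2.resize(im[280:440,200:400],None,fx=4,fy=3.5))
```

```text
12.45 [0.469 0.298 0.233] [ 0.257  0.04  -3.002] [-0.053 -0.032  0.015] [[ 0.003  1.     0.   ]
 [ 0.003  0.    -1.   ]
 [-1.     0.003 -0.003]]
```

View pics/c17.png

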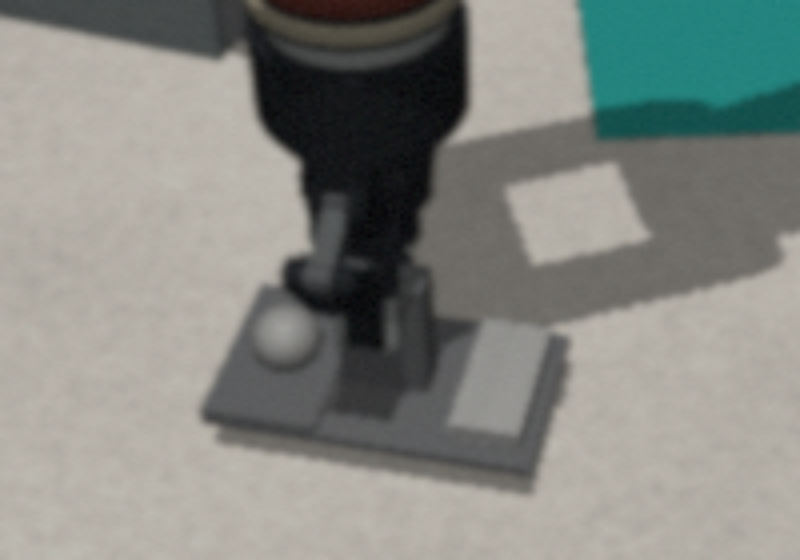

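The tray is up and level with the ball seated; the load is about 3 N. Now up and across.

>>> carry_out:
  increments:
    - [[0, 0, 0], [0, 0, 0.2], 0]
    - [[0, 0, 0], [0, 0, 0.4], 0]
    - [[0, 0, 0], [0, 0, 0.6], 0]
    - [[0, 0, 0], [0, 0, 0.7], 0]
    - [[0, 0, 0], [0, 0, 0.7], 0]
    - [[0, 0, 0], [0, -0.1, 0.6], 0]
    - [[0, 0, 0], [0, -0.2, 0.4], 0]
    - [[0, 0, 0], [0, -0.3, 0.2], 0]

```text
t: 13.3
tool_pos: [0.4689, 0.2856, 0.3166]
tool_rot: [1.213, 1.209, -1.204]
contact_force: [0.4, 0.1, -3.5]
opening: 0.0151
```

>>> carry_out:
  increments:
    - [[0, 0, 0], [0, -0.4, 0.1], 0]
    - [[0, 0, 0], [0, -0.5, 0], 0]
    - [[0, 0, 0], [0, -0.6, 0], 0]
    - [[0, 0, 0], [0, -0.6, 0], 0]
    - [[0, 0, 0], [0, -0.6, 0], 0]
    - [[0, 0, 0], [0, -0.6, 0], 0]
    - [[0, 0, 0], [0, -0.6, 0], 0]
    - [[0, 0, 0], [0, -0.6, 0], 0]

```text
t: 14.1
tool_pos: [0.468, 0.1868, 0.3167]
tool_rot: [1.21, 1.21, -1.208]
contact_force: [0.7, -0.3, -3.1]
opening: 0.0153
```

>>> carry_out:
  increments:
    - [[0, 0, 0], [0, -0.6, 0], 0]
    - [[0, 0, 0], [0, -0.6, 0], 0]
    - [[0, 0, 0], [0, -0.6, 0], 0]
    - [[0, 0, 0], [0, -0.6, 0], 0]
    - [[0, 0, 0], [0, -0.6, 0], 0]
    - [[0, 0, 0], [0, -0.6, 0], 0]
    - [[0, 0, 0], [0, -0.6, 0], 0]
    - [[0, 0, 0], [0, -0.6, 0], 0]

```text
t: 14.9
tool_pos: [0.4678, 0.082, 0.3171]
tool_rot: [1.211, 1.209, -1.207]
contact_force: [-0.0, 0.3, -3.2]
opening: 0.0155
```

>>> carry_out:
  increments:
    - [[0, 0, 0], [0, -0.6, 0], 0]
    - [[0, 0, 0], [0, -0.6, 0], 0]
    - [[0, 0, 0], [0, -0.6, 0], 0]
    - [[0, 0, 0], [0, -0.6, 0], 0]
    - [[0, 0, 0], [0, -0.6, 0], 0]
    - [[0, 0, 0], [0, -0.6, 0], 0]
    - [[0, 0, 0], [0, -0.6, 0], 0]
    - [[0, 0, 0], [0, -0.6, 0], 0]

```text
t: 15.7
tool_pos: [0.4676, -0.0228, 0.3171]
tool_rot: [1.211, 1.209, -1.207]
contact_force: [0.5, -0.1, -2.4]
opening: 0.0152
```

>>> carry_out:
  increments:
    - [[0, 0, 0], [0.05, -0.6, 0], 0]
    - [[0, 0, 0], [0.05, -0.6, 0], 0]
    - [[0, 0, 0], [0.05, -0.6, 0], 0]
    - [[0, 0, 0], [0.05, -0.6, 0], 0]
    - [[0, 0, 0], [0.05, -0.6, 0], 0]
    - [[0, 0, 0], [0.05, -0.6, 0], 0]
    - [[0, 0, 0], [0.05, -0.6, 0], 0]
    - [[0, 0, 0], [0.05, -0.6, 0], 0]

```text
t: 16.5
tool_pos: [0.4762, -0.1277, 0.317]
tool_rot: [1.211, 1.209, -1.207]
contact_force: [-0.1, -0.3, -2.8]
opening: 0.0149
```

>>> carry_out:
  increments:
    - [[0, 0, 0], [0.05, -0.6, 0], 0]
    - [[0, 0, 0], [0.05, -0.6, 0], 0]
    - [[0, 0, 0], [0.05, -0.6, 0], 0]
    - [[0, 0, 0], [0.05, -0.6, 0], 0]
    - [[0, 0, 0], [0.05, -0.6, 0], 0]
    - [[0, 0, 0], [0.05, -0.6, 0], 0]
    - [[0, 0, 0], [0.05, -0.6, 0], 0]
    - [[0, 0, 0], [0.05, -0.6, 0], 0]

```text
t: 17.3
tool_pos: [0.4848, -0.2325, 0.3168]
tool_rot: [1.212, 1.209, -1.207]
contact_force: [-0.1, 0.2, -3.1]
opening: 0.0155
```

>>> carry_out:
  increments:
    - [[0, 0, 0], [0.05, -0.6, 0], 0]
    - [[0, 0, 0], [0.05, -0.6, 0], 0]
    - [[0, 0, 0], [0.05, -0.6, 0], 0]
    - [[0, 0, 0], [0.05, -0.6, 0], 0]
    - [[0, 0, 0], [0, -0.6, 0], 0]
    - [[0, 0, 0], [0, -0.5, 0], 0]
    - [[0, 0, 0], [0, -0.45, 0], 0]
    - [[0, 0, 0], [0, -0.35, 0], 0]

```text
t: 18.1
tool_pos: [0.4892, -0.3271, 0.3165]
tool_rot: [1.212, 1.209, -1.207]
contact_force: [-0.8, 0.0, -2.7]
opening: 0.0149
```

>>> carry_out:
  increments:
    - [[0, 0, 0], [0, -0.25, 0], 0]
    - [[0, 0, 0], [0, -0.15, 0], 0]
    - [[0, 0, 0], [0, -0.05, 0], 0]
    - [[0, 0, 0], [0, 0, 0], 0]
    - [[0, 0, 0], [0, 0, 0], 0]

```text
t: 18.6
tool_pos: [0.4892, -0.3372, 0.3164]
tool_rot: [1.213, 1.21, -1.207]
contact_force: [-0.3, -0.7, -3.0]
opening: 0.0152
```

Run:
```python
from h import *
np.set_printoptions(precision=3,suppress=True)
o=get_obs();print(o["t"],o["tool_pos"],o["contact_force"],o["dq"],R.from_rotvec(o["tool_rot"]).as_matrix().round(3))
U={}
for n in("side","top"):
    im,d=get_image(n);cv2.imwrite(f"pics/{n}4.png",im)
    for q in("tray_handle","tray_seat","ball_center","pad_mid"):
        r=tip_of(n,q);U[n,q]=r[0]["centre"] if r else None;print(n,q,[(round(x["p"],2),x["centre"]) for x in r[:2]])
for q in("tray_handle","tray_seat","ball_center"):
    a,b=U["side",q],U["top",q]
    if a is not None and b is not None:print(q,tri(a,b))
im=cv2.imread("pics/side4.png");cv2.imwrite("pics/c18.png",cv2.resize(im[60:300,180:500],None,fx=2.5,fy=2.5))
```

```text
18.6 [ 0.489 -0.337  0.316] [-0.346 -0.673 -3.003] [ 0.001 -0.002  0.001 -0.     0.002 -0.002] [[ 0.002  1.    -0.001]
 [ 0.003 -0.001 -1.   ]
 [-1.     0.002 -0.003]]
side tray_handle [(0.61, [356.8, 145.7])]
side tray_seat [(0.82, [339.6, 156.1])]
side ball_center [(0.48, [339.5, 158.9])]
side pad_mid [(0.62, [452.3, 227.7]), (0.6, [355.6, 201.7])]
top tray_handle []
top tray_seat [(0.59, [470.0, 220.1])]
top ball_center []
top pad_mid [(0.72, [291.2, 302.5])]
tray_seat (array([ 0.527, -0.328,  0.137]), np.float64(0.005035226302998502))
```

View pics/c18.png

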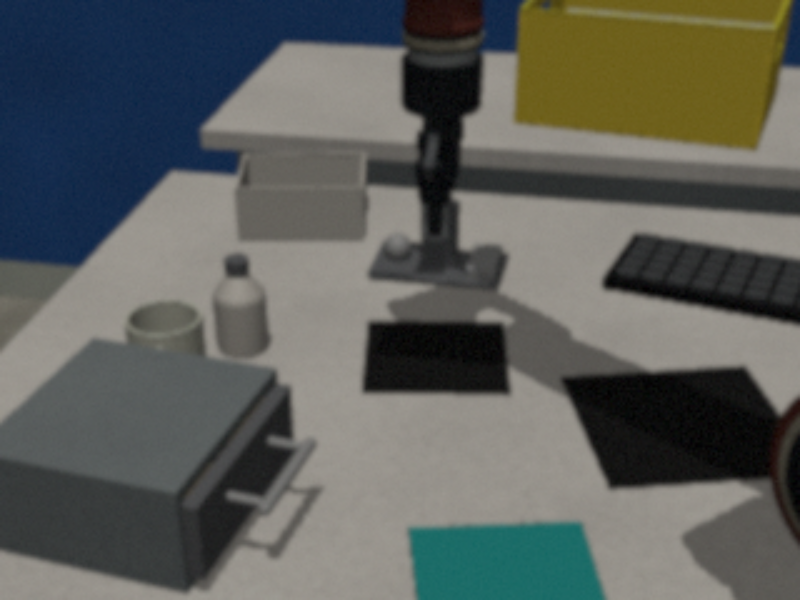

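View pics/top4.png

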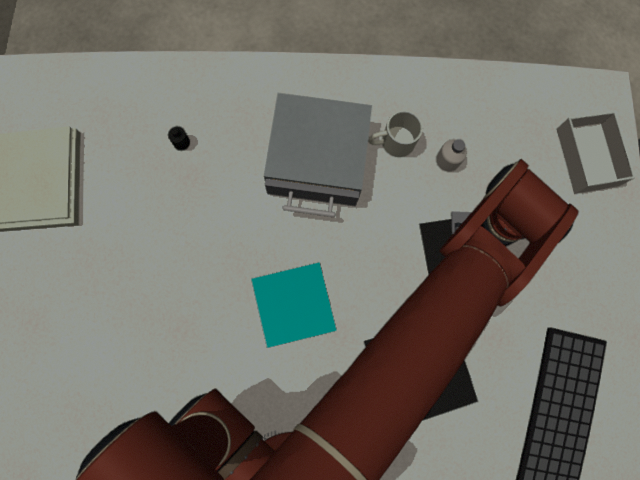

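The tray is held level and still with the ball in its pocket. The TCP is 2 mm from the measured pad centre and the underside about 101 mm above it. The drawer is still shut, and the bottle, roller and mug are at their original pixels. Handing in.

```bash
python3 -c "
from station import *
print(finish_job())"
```

```text
the job is handed in; nothing more can be done
None
```

I pushed the drawer shut, then lifted the tray by its fin and carried it over the smaller black pad. I handed the job in at about 18.7 s, with the tray still in the gripper.

**Tray:**
- The tool was 2 mm from the pad centre I measured.
- It was tilted less than 0.3°, and the joints were at rest.
- The tray's underside was about 101 mm above the pad.
- The grip opening was 15 mm, the load was about 3 N, and the side picture showed the ball in its pocket.

**Bystanders:** The bottle, roller and mug were at the same pixels as at the start.

**Drawer, less certain:**
- The bar moved about 52 mm and then stayed put through three pushes of about 25–45 N, so I took it to be at its stop. A hair-thin light line (under one pixel) was still visible at the gap.
- The first push read about 45 N backward and 38 N upward at the wrist. I judged the contact to be fingers or knuckle on the bar, but the pictures can't fully settle which part touched. If it was the gripper's body, the 40 N limit may have been passed.

**Checks that failed or disagreed:**
- In the last top view the network did not find the ball or the tray handle (the arm hides most of the tray).
- Its triangulated ball seat was about 1 cm off the expected spot.
- Its pad centre from the side view was about 1 cm off my outline measurement. I used the outline.

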